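# Honing steel drawn from the knife block and held level over the draining board

### The arm

A 6-joint arm with a two-finger parallel gripper is mounted at the origin on a cart in front of the work surface, level with it; the furniture and walls round the work are solid. World frame = base frame: x ahead of the robot, y to its left, z up, the work surface at z = 0. Lengths are in mm, angles in rad, forces in N, time in s.
With the tool pointing down it reaches from about 350 to 775 mm from the base axis. Payload 7.3 kg.
Tool frame: the origin (TCP) lies between the finger pads, 19 mm behind the fingertips; this is the grasp point; x points along the fingers, y is the direction in which the jaws open and shut, and the axes are right-handed (so a half turn about x gives the same grasp; the last joint's range is limited). The gripper opens to 92 mm and grips with 3 to 60 N. Pads are 19 mm wide; open, the fingers measure 130 mm over their backs; the gripper's body (75 mm by 190 mm) begins 47 mm behind the grasp point.
Start: joints at [1.197, 0.342, 1.524, -0, 1.275, -0.146], TCP at [118.546, 511.459, 245.541] pointing down, gripper open.
Joint ranges: [-2.53, 2.53], [-0.77, 2.02], [0.04, 2.7], [-1, 4.14], [0.28, 2.66], [-3.11, 3.11]. Speed limits (rad/s): [2.57, 2.57, 3.14, 3.14, 3.14, 3.14].

### API

Orientations are given as [roll, pitch, yaw] about the fixed x, y, z axes, in that order (R = Rz(yaw) Ry(pitch) Rx(roll)).
In Python, from plant import bot gives the robot as it stands.
- The arm moves only by the tool step_arm, never from a script. Its argument "targets" is a list that holds one entry, the list of rows, each a list of 4 numbers: the shift along the tool's x, y, z in m, then the turn about the tool's x in degrees. A call has exactly 5 rows; each row is the pose to reach, as a shift and turn from the pose measured when the call began, along the tool's axes at that moment; what a row does not reach only later rows make up. A row lasts 1/12 s, in which the tool goes at most 41.7 mm and 7.16 degrees, less where a joint would pass 70% of its speed; a pose out of reach is approached as far as the arm can. A call with a gripper value outside its range is refused whole. "jaw" is the closure, from 0 (fully open) to 1 (shut), set as the call begins (left out, the last holds). The fingers move at their own pace and stop on an object; the grip force is fixed at half the most. Time passes only in rows, so rows that repeat a pose let the fingers close, or fill a call up. It gives the time, the measured TCP pose, the force and the opening at its end, in the units of the state.
- bot.get_obs(): the state, without advancing time (a new reading comes with each control period).
- bot.capture(name): name is "scene" or "top" or "wrist"; returns a dict with "color" (420x560x3 uint8, red, green, blue), "depth" (420x560 float32, mm along the optical axis (not along the pixel's ray), 0 where there is no reading), "fov_y" (degrees; the focal length in pixels is half the picture's height over the tangent of half this angle, whatever the lens; pixels are square), "cx", "cy" (the principal point, pixels), "dist_coeffs" ([k1, k2, p1, p2, k3] as OpenCV has them; the pictures are not rectified), "rvec" (rotation vector, rad) and "tvec" (3), from world to camera coordinates, as OpenCV has them. Camera axes: x right, y down, z forward; pixel columns grow to the right and rows downward; lengths in mm; the calibration is good to about 2 mm. A picture is of the moment at which its call begins.
- bot.close_job(): hands the job in, once; it reports no verdict.
The state is a dict: "time": time; "joint_positions": joint angles; "dq": joint speeds; "tau": joint torques, N m; "tool_pos": TCP position; "tcp_rot": TCP orientation; "contact_force": force on the tool from outside, world axes, zero at the start; "moment": the same for the moment, N m; "grip_width": finger opening in mm.
Only numpy, scipy, OpenCV 4.12 (cv2) and the standard library are available. Lean on these libraries where they do the work, as an engineer would, in place of code of your own. Each camera call takes 0.05 s, during which the arm holds its last target. There are 200 camera calls.

### The job

Draw the honing steel out of the knife block by its black handle and carry it across to above the stainless-steel draining board on the left, so that no filings fall on the food. Turn it level there and hold it still by the handle about 20 cm up, ready for a knife to be stroked along it; finish with it still held in the grip. Leave the knife block, the knives, the mug and the chopping board with its food where they are.

Things in the scene. Friction and masses are not known exactly. Their poses are not given: they have to be found in the camera images.
- honing_steel: honing steel, 0.2 kg: round rod 10 mm thick, 140 mm long; collar 31 mm wide; black handle 24 (y) x 27 mm, 94 mm long. Origin: where the rod leaves the collar (balance point); x points along the rod to the tip, handle on -x, end ring at -124 mm. It starts in the block, rod wholly in the hole, tip 55 degrees below level and away from the robot; not latched, slides out along its own axis
- steel_tip (a point): free end of the rod, 140 mm from the collar
- steel_grip (a point): middle of the black handle, on its axis, 64 mm behind the collar: the place to grip, across the 24 mm width (the steel's y axis, level at the start), for instance with the tool pointing straight down
- knife_block: loose wooden knife block, 2.4 kg, 144 mm wide (y), foot 180 mm deep, 163 mm high; origin at the middle of its foot, on the worktop. Its sloping face looks to its own -x and up (at yaw 0 toward the robot); the slots run in 55 degrees below level toward +x. The steel's hole is at y = +48 mm, two knives at y = -22 and -54 mm
- hole_mouth (a point): mouth of the steel's hole on the sloping face, 60 mm before and 135 mm above the block's origin, at y = +48 mm; the hole is 16 x 16 mm and 150 mm deep, the rod lies on its lower side
- knife_a: kitchen knife in the block's middle slot: black riveted handle 18 mm wide, 26 mm high, 98 mm long, sticking out at the same slant beside the steel's handle, 49 mm gap between the two; origin where the blade leaves the bolster, at the block's face; loose
- knife_b: the same sort of knife in the slot farthest from the steel
- drainer (a point): middle of the stainless-steel draining board of the sink, set into the worktop to the left, its ribbed surface level with the worktop (z about 0). It is 370 mm along x and 360 mm along y: it reaches 185 mm from this point in x and 180 mm in y
- board: wooden chopping board with the food on it, 210 x 300 x 21 mm, flat on the worktop between block and drainer; origin at the centre of its underside
- lemon: lemon lying on the chopping board, 72 x 57 x 58 mm, origin at the centre of its underside
- garlic: garlic bulb on the chopping board, 53 mm, origin at the centre of its underside
- mug_tree: fixed white mug tree at the back between block and drainer, an obstacle: foot 150 mm wide, pole 33 mm thick and 360 mm high, two mugs hanging on it to left and right, out to 110 mm from the pole, 150 to 260 mm up; origin under the pole. Pass on the robot's side of it
- mug: white dotted mug standing on the worktop between robot and block, 82 mm wide, 91 mm high, origin under it

How it is judged (in metres and radians):
On the way:
1. the steel is drawn right out of its hole: its collar more than 165 mm from the mouth of the hole (the rod is 140 mm long) and the steel not touching the block (distance between honing_steel and hole_mouth above 0.165 m and contact force between honing_steel and knife_block below 0.1 N and contact force between the fingers and honing_steel above 1 N), for 0.1 s.
At the end, for the whole second after the job is handed in: Fingers hold the steel within 55 mm of its grip point, nothing else carries it; still; level within 17 degrees; collar over the draining board (x 0.43-0.80, y 0.36-0.72), 12-32 cm up, tip over 8 cm up. Block upright; block, knives, board, lemon, garlic, mug within 30 mm of their starts (angle between honing_steel's own x axis and vertical between 1.2708 and 1.8708 rad and world x of honing_steel between 0.43 and 0.8 m and world y of honing_steel between 0.36 and 0.72 m and height (world z) of honing_steel between 0.12 and 0.32 m and height (world z) of steel_tip above 0.08 m and contact force between the fingers and honing_steel above 2 N and distance between the grasp point and steel_grip below 0.055 m and linear speed of honing_steel below 0.03 m/s and angular speed of honing_steel below 0.2 rad/s and contact force between honing_steel and knife_block below 0.1 N and contact force between honing_steel and board below 0.1 N and distance of each of knife_block, knife_a, knife_b, board, lemon, garlic, mug from where it was at the start of the episode below 0.03 m and angle between knife_block's own z axis and vertical below 0.1 rad); the arm keeps its last pose, push and grip.
It fails at once if the knife block is dragged more than 40 mm or tipped (distance of knife_block from where it was at the start of the episode above 0.04 m or angle between knife_block's own z axis and vertical above 0.2 rad).
It fails at once if a knife is pulled or knocked more than 40 mm from its place (distance of any of knife_a, knife_b from where it was at the start of the episode above 0.04 m).
It fails at once if the chopping board, lemon, garlic or mug is knocked more than 40 mm from its place (distance of any of board, lemon, garlic, mug from where it was at the start of the episode above 0.04 m).
It also fails if it takes over 45 s, if anything falls off the work surface, if the arm or the gripper's body presses on something with over 40 N, if the wrist force passes 120 N, or if a joint passes its speed limit or range.

## Working session

There is one attempt and no reset: what is moved stays moved. The work goes in short steps, Python scripts to look and compute and a tool call to move; the robot and the scene stay as the last step left them, time stands still between calls to the robot, and variables do not carry over. Pictures are saved under pics/ and viewed, about 8 in all and at most 12, crops included, and the job is handed in when it is done.

Besides the shell and the picture viewer there is one more tool, called after "Request:" by a JSON object that holds its "fn" and its "kwargs". step_arm: Moves the arm, as the interface text tells. Its arguments: {"type":"object","properties":{"targets":{"type":"array","items":{"type":"array","items":{"type":"array","items":{"type":"number"}}}},"jaw":{"type":"number"}},"required":["targets"]}

```bash
mkdir -p pics; ls
cat > h.py <<'E'
import numpy as np, cv2
from plant import bot
def cam(n):
    c=bot.capture(n); h=c["color"].shape[0]
    f=h/2/np.tan(np.radians(c["fov_y"])/2)
    c["K"]=np.array([[f,0,c["cx"]],[0,f,c["cy"]],[0,0,1.]])
    c["R"]=cv2.Rodrigues(np.array(c["rvec"],float))[0]; c["t"]=np.array(c["tvec"],float).ravel()
    c["D"]=np.array(c["dist_coeffs"],float); return c
def cloud(c):
    h,w=c["depth"].shape
    u,v=np.meshgrid(np.arange(w),np.arange(h))
    p=cv2.undistortPoints(np.stack([u,v],-1).reshape(-1,1,2).astype(float),c["K"],c["D"]).reshape(h,w,2)
    d=c["depth"][...,None]; P=np.concatenate([p*d,d],-1)
    P=(P-c["t"])@c["R"]; P[c["depth"]<=0]=np.nan; return P
def save(c,n): cv2.imwrite("pics/"+n,c["color"][...,::-1])
E
python3 - <<'E'
from h import *
import pickle
for n in("scene","top"):
    c=cam(n); save(c,n+"1.png"); pickle.dump(c,open(n+".pkl","wb"))
    print(n,-c["R"].T@c["t"],c["R"][2])
print(bot.get_obs())
E
```

```text
pics
scene [-153.30748391  610.61891756 1029.51612802] [ 0.53833415 -0.39517748 -0.74433265]
top [ 385.88983543  153.69606485 1199.96985283] [ 0.13093345 -0.01773627 -0.99123249]
{'time': 0.1, 'joint_positions': array([ 1.19701076e+00,  3.42618795e-01,  1.52489162e+00,  1.55974412e-06,
        1.27535587e+00, -1.45976053e-01]), 'dq': array([-0.00051106, -0.00084383, -0.00295001, -0.0002948 ,  0.00090853,
       -0.00028759]), 'tau': array([ 1.16730149e-03, -4.32007492e+01, -2.44693869e+01,  7.19018304e-02,
        5.26956073e-02, -5.04697971e-05]), 'tool_pos': array([118.41869648, 511.15026254, 244.94262978]), 'tcp_rot': array([-1.7179435 ,  1.56952269, -1.94575347]), 'contact_force': array([ 0.83317655, -0.14038751,  0.27779462]), 'moment': array([ 0.01511689, -0.04443116, -0.05363746]), 'grip_width': 91.30827021608435}
```

View pics/scene1.png

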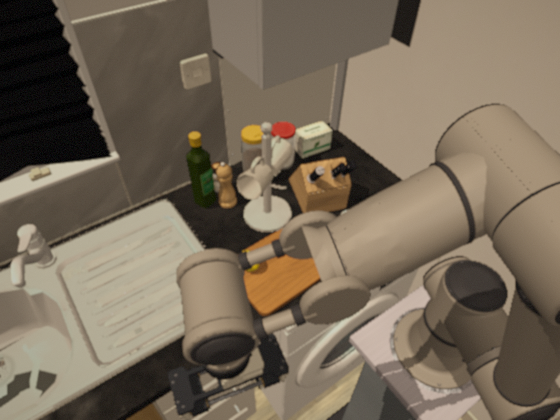

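View pics/top1.png

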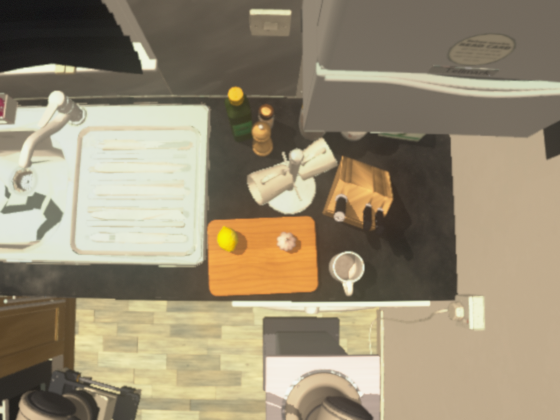

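The scene view shows the arm at left, with the block at about (320,185). In the top view the block is at (360,190), the steel's handle end at (340,208), the knives at (368,212) and (379,210), the mug at (347,267) and the drainer at (140,190).

Run:
```python
from h import *
import pickle
c=pickle.load(open("top.pkl","rb")); P=cloud(c)
cv2.imwrite("pics/crop1.png",cv2.resize(c["color"][145:295,310:410,::-1],None,fx=4,fy=4,interpolation=cv2.INTER_CUBIC))
for u,v in [(340,208),(340,202),(340,215),(338,218),(342,197),(368,212),(368,220),(379,210),(340,165),(345,160),(390,175),(385,205),(330,200),(347,267),(140,190),(75,130),(200,130),(200,250),(80,250),(228,240),(287,242),(295,157),(265,185),(320,155),(400,120),(330,90)]:
    print((u,v),np.round(P[v,u]))
s=pickle.load(open("scene.pkl","rb")); Q=cloud(s)
for u,v in [(250,70),(270,80),(390,40),(225,50)]: print(np.round(Q[v,u]))
# face-oriented: dark pixels above z 120 in block area
g=c["color"].max(2); m=(g<70)&(P[...,2]>120)&(P[...,2]<260); m[:150]=0;m[240:]=0;m[:,:325]=0;m[:,400:]=0
n,l,st,ce=cv2.connectedComponentsWithStats(m.astype(np.uint8))
for i in range(1,n):
    if st[i,4]>8: q=P[l==i]; print(st[i],np.round(q.mean(0)),np.round(q.min(0)),np.round(q.max(0)))
```

```text
(340, 208) [534. -15. 212.]
(340, 202) [552. -19. 189.]
(340, 215) [515. -13. 223.]
(338, 218) [509.  -9. 217.]
(342, 197) [570. -30. 158.]
(368, 212) [529. -89. 184.]
(368, 220) [504. -79. 224.]
(379, 210) [ 538. -124.  154.]
(340, 165) [676. -43.  61.]
(345, 160) [699. -63.  29.]
(390, 175) [ 665. -201.   -0.]
(385, 205) [ 552. -141.  151.]
(330, 200) [566.  -4. 130.]
(347, 267) [397. -68.   9.]
(140, 190) [611. 524.   4.]
(75, 130) [795. 737.  -1.]
(200, 130) [792. 357.   2.]
(200, 250) [441. 345.   3.]
(80, 250) [436. 694.  -2.]
(228, 240) [465. 260.  76.]
(287, 242) [462. 103.  66.]
(295, 157) [617. 100. 353.]
(265, 185) [580. 162. 246.]
(320, 155) [655.  34. 237.]
(400, 120) [642. -70. 515.]
(330, 90) [641.  68. 630.]
[699.  94. 474.]
[645.  70. 465.]
[ 681. -396.  430.]
[826.  93. 474.]
[364 208   7  23 132] [509. -81. 204.] [482. -96. 163.] [542. -71. 227.]
[376 212  10  24 176] [ 498. -112.  204.] [ 470. -128.  159.] [532. -99. 227.]
```

View pics/crop1.png

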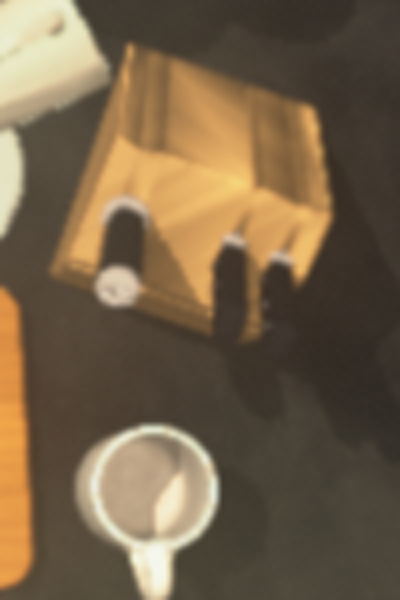

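The crop shows the collar at about top pixel (341,197), the handle end at (339,216), and the block yawed slightly clockwise. Next I'll get the axis, yaw and tool frame, and plan the approach.

```bash
cat >> h.py <<'E'
from scipy.spatial.transform import Rotation as Ro
def tool():
    o=bot.get_obs(); return np.array(o["tool_pos"]),Ro.from_euler("xyz",o["tcp_rot"]).as_matrix(),o
def to(p):
    x,R,o=tool(); return np.round(R.T@(np.array(p)-x)/1000,3)
E
python3 - <<'E'
from h import *
import pickle
c=pickle.load(open("top.pkl","rb")); P=cloud(c)
g=c["color"].max(2)
for nm,(u0,u1,v0,v1) in dict(steel=(334,347,196,214),ka=(362,373,205,228),kb=(375,388,208,236)).items():
    m=np.zeros(g.shape,bool); m[v0:v1,u0:u1]=g[v0:v1,u0:u1]<75; m&=P[...,2]>150
    q=P[m]; me=np.median(q,0); d=np.linalg.svd(q-me,full_matrices=False)[2][0]; d*=-np.sign(d[2])
    print(nm,len(q),me.round(),d.round(3),"yaw",np.degrees(np.arctan2(d[1],d[0])).round(1),"pitch",np.degrees(np.arcsin(-d[2])).round(1))
# wooden side: ridge points fit (top edge line)
x,R,o=tool(); print(R.round(3)); print(to([460,0,345]))
print(np.degrees(np.arctan2(R[1,1],R[0,1])))
E
```

```text
steel 77 [544. -21. 194.] [ 0.547 -0.184 -0.817] yaw -18.6 pitch 54.7
ka 128 [512. -82. 208.] [ 0.605 -0.189 -0.773] yaw -17.4 pitch 50.7
kb 181 [ 498. -112.  212.] [ 0.62  -0.159 -0.768] yaw -14.4 pitch 50.2
[[-0.     0.226  0.974]
 [-0.001  0.974 -0.226]
 [-1.    -0.001 -0.   ]]
[-0.1   -0.421  0.448]
76.94745723167789
```

Request:
{"fn": "step_arm", "kwargs": {"targets": [[[-0.02, -0.02, 0.02, 1], [-0.035, -0.046, 0.048, 2], [-0.045, -0.072, 0.076, 3], [-0.055, -0.098, 0.104, 4], [-0.06, -0.124, 0.132, 5]]], "jaw": 0.4}}

```text
time: 0.52
tool_pos: [219.6, 359.3, 305.9]
tcp_rot: [-0.619, 1.57, -0.934]
contact_force: [2.0, 0.2, 0.3]
grip_width: 63.1
```

```bash
python3 -c "
from h import *
x,R,o=tool();print(x,R.round(3),to([460,0,345]),o['grip_width'])"
```

```text
[219.59628826 359.30640095 305.91334971] [[ 0.     0.31   0.951]
 [-0.     0.951 -0.31 ]
 [-1.    -0.     0.   ]] [-0.039 -0.267  0.34 ] 63.05465248202339
```

Request:
{"fn": "step_arm", "kwargs": {"targets": [[[-0.01, -0.025, 0.031, 0], [-0.02, -0.05, 0.062, 0], [-0.03, -0.075, 0.093, 0], [-0.04, -0.1, 0.125, 0], [-0.04, -0.125, 0.156, 0]]]}}

```text
time: 0.93
tool_pos: [330.3, 190.5, 347.7]
tcp_rot: [0.489, 1.567, 0.175]
contact_force: [0.8, 0.3, 1.0]
grip_width: 55.1
```

Request:
{"fn": "step_arm", "kwargs": {"targets": [[[0, -0.025, 0.031, 0], [0, -0.05, 0.062, 0], [0, -0.075, 0.093, 0], [0, -0.1, 0.125, 0], [0, -0.122, 0.152, 0]]]}}

```text
time: 1.35
tool_pos: [437.8, 25.0, 347.8]
tcp_rot: [0.452, 1.567, 0.136]
contact_force: [1.3, 1.4, -0.4]
grip_width: 54.9
```

```bash
python3 -c "
from h import *
import pickle
c=cam('wrist'); save(c,'w1.png'); pickle.dump(c,open('w1.pkl','wb'))
x,R,o=tool();print(x,R.round(3),o['grip_width'],-c['R'].T@c['t'])"
```

```text
[440.62001663  20.89939449 347.1416372 ] [[ 0.004  0.313  0.95 ]
 [-0.003  0.95  -0.313]
 [-1.    -0.001  0.005]] 54.93024383036194 [374.49777179  45.47896727 486.5104249 ]
```

View pics/w1.png

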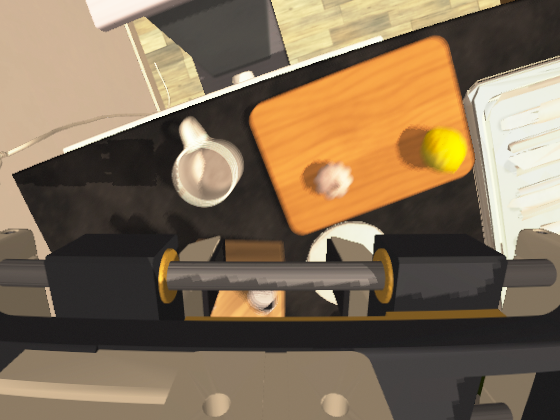

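The wrist view looks backwards, with the gripper hiding most of the block. The ring end of the steel shows between the fingers at about (262,300). I'll use that ring to check the axis.

Run:
```python
from h import *
import pickle
def ray(f,uv):
    c=pickle.load(open(f,"rb")); p=cv2.undistortPoints(np.array([[uv]],float),c["K"],c["D"])[0,0]
    d=c["R"].T@np.array([p[0],p[1],1]); return -c["R"].T@c["t"],d/np.linalg.norm(d)
a,da=ray("w1.pkl",(262,300)); b,db=ray("top.pkl",(339,216.5))
A=np.stack([da,-db],1); s=np.linalg.lstsq(A,b-a,rcond=None)[0]
print("ring",(a+s[0]*da).round(1),(b+s[1]*db).round(1))
for z in(235,242): print(z,(a+(z-a[2])/da[2]*da).round(1),(b+(z-b[2])/db[2]*db).round(1))
c=pickle.load(open("w1.pkl","rb")); P=cloud(c); print(P[298:304,262].round())
b,db=ray("top.pkl",(341.2,198)); print("collar top", (b+(153-b[2])/db[2]*db).round(1))
```

```text
ring [508.9 -10.3 243.6] [509.3  -7.3 243.2]
235 [513.6 -12.3 235. ] [510.4  -8.7 235. ]
242 [509.8 -10.7 242. ] [509.5  -7.5 242. ]
[[517. -14. 225.]
 [517. -14. 226.]
 [518. -14. 226.]
 [519. -15. 227.]
 [519. -15. 228.]
 [522. -16. 225.]]
collar top [567.8 -28.6 153. ]
```

```bash
python3 -c "
from h import *
print(tool()[0],to([530,-16.5,345]),to([530,-16.5,206]))"
```

```text
[440.62001663  20.89939449 347.1416372 ] [ 0.003 -0.008  0.097] [ 0.142 -0.007  0.096]
```

Request:
{"fn": "step_arm", "kwargs": {"targets": [[[0, -0.002, 0.025, 0], [0, -0.004, 0.055, 0], [0.01, -0.006, 0.08, 0], [0.03, -0.007, 0.096, 0], [0.06, -0.007, 0.096, 0]]]}}

```text
time: 1.82
tool_pos: [533.1, -17.6, 287.8]
tcp_rot: [-0.092, 1.561, -0.412]
contact_force: [-0.0, -0.4, -0.0]
grip_width: 55.2
```

```bash
python3 -c "
from h import *
c=cam('top'); cv2.imwrite('pics/t2.png',cv2.resize(c['color'][130:290,280:440,::-1],None,fx=3.5,fy=3.5,interpolation=cv2.INTER_CUBIC))
print(tool()[0],to([530,-16.5,206]),bot.get_obs()['contact_force'])
c=cam('wrist'); cv2.imwrite('pics/w2.png',cv2.resize(c['color'][220:330,160:420,::-1],None,fx=3,fy=3,interpolation=cv2.INTER_CUBIC))"
```

```text
[528.66518315 -16.36724318 280.19421839] [0.074 0.    0.002] [-1.83672166  1.56707458 -5.49149507]
```

View pics/w2.png

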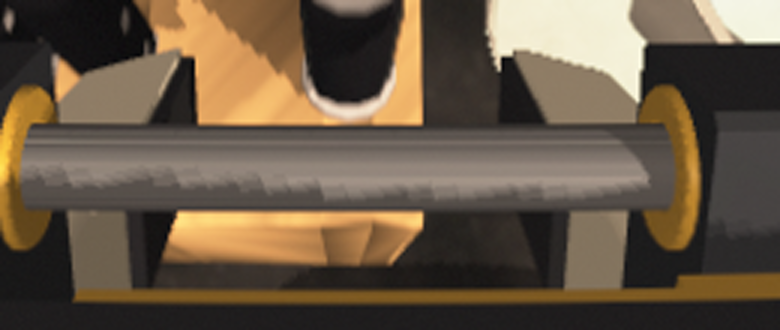

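The wrist crop shows the handle (column ~353) centred between the fingertips (195 and 505). The knife handle is at the far left.

Request:
{"fn": "step_arm", "kwargs": {"targets": [[[0.02, 0, 0.002, 0], [0.04, 0, 0.002, 0], [0.06, 0, 0.002, 0], [0.074, 0, 0.002, 0], [0.074, 0, 0.002, 0]]]}}

```text
time: 2.33
tool_pos: [527.8, -16.1, 207.3]
tcp_rot: [-2.815, 1.56, -3.134]
contact_force: [-0.4, 0.3, -0.8]
grip_width: 55.2
```

Request:
{"fn": "step_arm", "kwargs": {"targets": [[[0, 0, 0, 0], [0, 0, 0, 0], [0, 0, 0, 0], [0, 0, 0, 0], [0, 0, 0, 0]]], "jaw": 1}}

```text
time: 2.75
tool_pos: [528.2, -16.1, 208.2]
tcp_rot: [-2.786, 1.562, -3.105]
contact_force: [-0.9, 0.7, 0.2]
grip_width: 26.4
```

```bash
python3 -c "
from h import *
x,R,o=tool()
d=np.array([np.cos(np.radians(-18))*.574,np.sin(np.radians(-18))*.574,-.819])
print(x,o['contact_force'],o['moment'],o['grip_width'],'dir tool',(R.T@-d).round(3))"
```

```text
[528.15334988 -16.07402202 208.18770556] [-0.8947396   0.72861187  0.16365155] [0.03664631 0.01996841 0.00552288] 26.43019790218825 dir tool [-0.814 -0.005 -0.581]
```

Request:
{"fn": "step_arm", "kwargs": {"targets": [[[0, 0, 0, 0], [0, 0, 0, 0], [0, 0, 0, 0], [-0.004, 0, -0.003, 0], [-0.008, 0, -0.006, 0]]]}}

```text
time: 3.17
tool_pos: [522.6, -14.3, 216.3]
tcp_rot: [-2.771, 1.562, -3.09]
contact_force: [1.3, -0.1, -1.6]
grip_width: 24.0
```

Request:
{"fn": "step_arm", "kwargs": {"targets": [[[-0.008, 0, -0.006, 0], [-0.016, 0, -0.012, 0], [-0.024, 0, -0.017, 0], [-0.033, 0, -0.023, 0], [-0.041, 0, -0.029, 0]]]}}

```text
time: 3.58
tool_pos: [494.5, -4.8, 258.8]
tcp_rot: [-2.79, 1.562, -3.109]
contact_force: [1.1, 0.1, -2.4]
grip_width: 23.6
```

```bash
python3 -c "
from h import *
x,R,o=tool()
print(x,o['contact_force'],o['moment'],o['grip_width'])
c=cam('top'); cv2.imwrite('pics/t3.png',cv2.resize(c['color'][130:290,280:440,::-1],None,fx=3.5,fy=3.5,interpolation=cv2.INTER_CUBIC))
c=cam('wrist'); cv2.imwrite('pics/w3.png',cv2.resize(c['color'][120:330,160:420,::-1],None,fx=2.5,fy=2.5,interpolation=cv2.INTER_CUBIC))"
```

```text
[494.49262841  -4.84067041 258.75865216] [ 1.05887293  0.13935619 -2.41903626] [-0.0294926  -0.11576493  0.00128218] 23.638949096140696
```

View pics/w3.png

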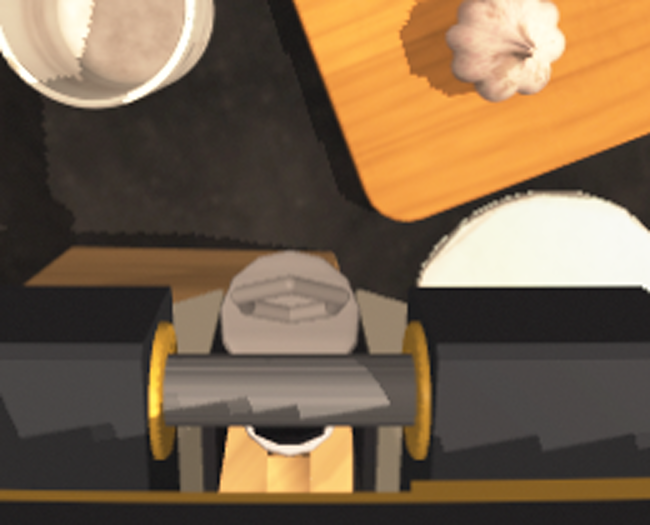

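The steel is firmly gripped and coming out: the end cap is at (290,300) in the crop, the load is about its 2 N weight, and the opening is 23.6 mm. I'll keep pulling along the axis.

Request:
{"fn": "step_arm", "kwargs": {"targets": [[[-0.016, 0, -0.012, 0], [-0.033, 0, -0.023, 0], [-0.049, 0, -0.035, 0], [-0.065, 0, -0.046, 0], [-0.081, 0, -0.058, 0]]]}}

```text
time: 4.1
tool_pos: [439.5, 13.7, 341.1]
tcp_rot: [-2.781, 1.562, -3.099]
contact_force: [-0.2, 0.2, -2.6]
grip_width: 23.7
```

Request:
{"fn": "step_arm", "kwargs": {"targets": [[[-0.014, 0, -0.01, 0], [-0.028, 0, -0.02, 0], [-0.042, 0, -0.03, 0], [-0.056, 0, -0.03, 0], [-0.056, 0, -0.03, 0]]]}}

```text
time: 4.52
tool_pos: [411.6, 23.2, 399.7]
tcp_rot: [-2.615, 1.567, -2.933]
contact_force: [-0.4, 0.8, -2.7]
grip_width: 23.7
```

```bash
python3 -c "
from h import *
x,R,o=tool()
print(x,R.round(3),o['contact_force'],o['moment'],o['grip_width'])
print(to([390,330,400]),to([530,490,400]))
c=cam('top'); save(c,'t4.png')"
```

```text
[411.62805428  23.21551865 399.71520259] [[-0.004  0.313  0.95 ]
 [-0.001  0.95  -0.313]
 [-1.    -0.002 -0.004]] [-0.44986495  0.82736878 -2.67271107] [ 0.00384047  0.14781533 -0.02404025] 23.72377614299887
[-0.     0.285 -0.117] [-0.001  0.48  -0.034]
```

View pics/t4.png

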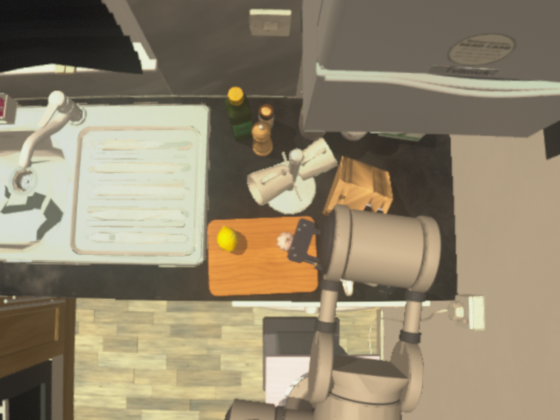

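The steel is out of the hole (about 228 mm of travel) and the block is still in place. I'll swing left, keeping to the robot's side of the mug tree.

Request:
{"fn": "step_arm", "kwargs": {"targets": [[[-0.008, 0.013, -0.025, 0], [-0.016, 0.041, -0.052, 0], [-0.02, 0.079, -0.065, 0], [-0.02, 0.117, -0.077, 0], [-0.02, 0.152, -0.089, 0]]]}}

```text
time: 4.98
tool_pos: [374.3, 197.2, 417.3]
tcp_rot: [-2.722, 1.564, -3.042]
contact_force: [1.1, -0.5, -3.1]
grip_width: 23.7
```

Request:
{"fn": "step_arm", "kwargs": {"targets": [[[0, 0.036, -0.012, 0], [0, 0.072, -0.024, 0], [0, 0.108, -0.036, 0], [0, 0.144, -0.048, 0], [0, 0.18, -0.06, 0]]]}}

```text
time: 5.4
tool_pos: [373.3, 388.9, 415.2]
tcp_rot: [-2.579, 1.561, -2.898]
contact_force: [0.8, -0.2, -2.1]
grip_width: 23.6
```

```bash
python3 -c "
from h import *
x,R,o=tool()
print(x,R.round(3),o['contact_force'],o['moment'],o['grip_width'],o['joint_positions'])
print(to([520,510,300]))
"
```

```text
[373.30415077 388.85371214 415.21403284] [[-0.009  0.314  0.95 ]
 [-0.002  0.95  -0.314]
 [-1.    -0.005 -0.008]] [ 0.82193959 -0.15550709 -2.13056931] [ 0.02312963  0.03917077 -0.01019398] 23.64903434135838 [ 0.66138214  0.30860484  1.11599484  0.00397425  1.7258284  -0.58990602]
[0.114 0.162 0.102]
```

Request:
{"fn": "step_arm", "kwargs": {"targets": [[[0.02, 0.032, 0.02, 0], [0.04, 0.064, 0.04, 0], [0.06, 0.096, 0.06, 0], [0.08, 0.128, 0.08, 0], [0.1, 0.16, 0.1, 0]]]}}

```text
time: 5.82
tool_pos: [513.7, 506.2, 313.3]
tcp_rot: [-2.481, 1.558, -2.799]
contact_force: [1.0, 0.4, -1.4]
grip_width: 23.5
```

```bash
python3 -c "
from h import *
import pickle
c=cam('scene'); save(c,'s5.png'); pickle.dump(c,open('s5.pkl','wb'))
x,R,o=tool()
print(x,R.round(3),o['contact_force'],o['moment'],o['grip_width'])
"
```

```text
[517.9064951  508.9561807  299.92221971] [[-0.022  0.314  0.949]
 [-0.012  0.949 -0.314]
 [-1.    -0.018 -0.017]] [  1.0373586    1.54801648 -18.23846053] [0.46051151 0.33370574 0.15885716] 23.993626820607947
```

View pics/s5.png

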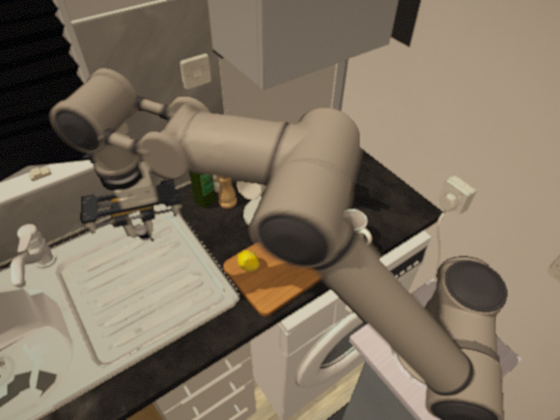

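The scene view shows the gripper over the drainer with the steel mostly hidden below it (dark end near (150,238)). I'll measure its tilt from depth.

```bash
cat > m.py <<'E'
from h import *
x,R,o=tool(); print(x.round(1),o['contact_force'].round(2),o['moment'].round(3),o['grip_width'])
for n in("scene","top","wrist"):
    c=cam(n); P=cloud(c); q=P-x; h=q[...,0]*.95-q[...,1]*.31; s=q[...,0]*.31+q[...,1]*.95
    m=(P[...,2]>18)&(abs(s)<22)&(abs(h)<260)&(q[...,2]<60); 
    m[~np.isfinite(h)]=0
    for z in range(-280,60,20):
        k=m&(q[...,2]>=z)&(q[...,2]<z+20)
        if k.sum()>2: print(n,"dz",z+10,k.sum(),"h",np.percentile(h[k],[5,50,95]).round(),"s",np.median(s[k]).round())
E
python3 m.py
```

```text
[517.9 509.  299.9] [  1.04   1.55 -18.24] [0.461 0.334 0.159] 23.993626820607947
scene dz -170 5 h [ 99. 107. 108.] s -4.0
scene dz -150 6 h [87. 91. 96.] s -5.0
scene dz -130 4 h [76. 77. 84.] s -3.0
scene dz -70 24 h [22. 29. 37.] s -6.0
scene dz -50 14 h [ 6. 14. 19.] s -4.0
scene dz -30 14 h [-9.  0.  5.] s -1.0
scene dz -10 68 h [-20. -11.  -8.] s -3.0
scene dz 10 161 h [-25. -12.  -4.] s -0.0
scene dz 30 62 h [-26. -10.   3.] s 9.0
scene dz 50 27 h [-36. -33.   2.] s 17.0
top dz -190 5 h [116. 118. 119.] s -12.0
top dz -170 19 h [100. 108. 114.] s -11.0
top dz -150 15 h [ 88.  94. 100.] s -11.0
top dz -130 20 h [75. 82. 88.] s -11.0
top dz -110 24 h [60. 69. 76.] s -9.0
top dz -90 16 h [52. 56. 62.] s -9.0
top dz -70 24 h [45. 48. 51.] s -9.0
top dz -50 18 h [38. 42. 49.] s -10.0
wrist dz -70 4 h [43. 43. 45.] s 7.0
wrist dz -50 169 h [36. 45. 48.] s -5.0
wrist dz -30 94 h [23. 28. 35.] s -5.0
wrist dz -10 219 h [-15. -14.  21.] s 11.0
wrist dz 10 1341 h [-28. -19. -13.] s -3.0
wrist dz 30 1606 h [-30. -17.   4.] s -4.0
wrist dz 50 680 h [-38. -14.  -4.] s 11.0
```

The rod lies about 58° below level, with its tip 195 mm below and 120 mm ahead of the TCP. The moves can't tilt the tool, so I'll level the steel by pivoting it in the jaws. That means resting the tip on the drainer and moving the TCP along an arc around it.

Request:
{"fn": "step_arm", "kwargs": {"targets": [[[0.015, 0, 0, 0], [0.035, 0, 0, 0], [0.055, 0, 0, 0], [0.075, 0, 0, 0], [0.085, 0, 0, 0]]]}}

```text
time: 6.43
tool_pos: [510.5, 503.8, 225.6]
tcp_rot: [-2.374, 1.552, -2.693]
contact_force: [0.0, -0.2, -2.5]
grip_width: 23.9
```

Request:
{"fn": "step_arm", "kwargs": {"targets": [[[0.008, 0, 0, 0], [0.015, 0, 0, 0], [0.022, 0, 0, 0], [0.025, 0, 0, 0], [0.025, 0, 0, 0]]]}}

```text
time: 6.85
tool_pos: [510.0, 503.5, 200.4]
tcp_rot: [-2.371, 1.552, -2.691]
contact_force: [0.1, -0.0, -2.3]
grip_width: 23.8
```

```bash
python3 m.py | grep -v wrist; python3 -c "
from h import *
x,R,o=tool();print(R.round(3),o['contact_force'])"
```

```text
[510.  503.5 200.4] [ 0.12 -0.01 -2.34] [ 0.083  0.073 -0.037] 23.822405025406074
scene dz -170 3 h [109. 110. 111.] s -5.0
scene dz -70 12 h [25. 28. 33.] s -3.0
scene dz -50 3 h [ 9. 16. 17.] s -3.0
scene dz -30 5 h [-5. -2.  3.] s -5.0
scene dz -10 51 h [-21. -11.  -8.] s -4.0
scene dz 10 136 h [-24. -12.  -2.] s 1.0
scene dz 30 36 h [-28. -11.   8.] s 9.0
scene dz 50 29 h [-36. -34.  -2.] s 16.0
top dz -170 17 h [104. 113. 119.] s -8.0
top dz -150 18 h [ 93. 100. 108.] s -6.0
top dz -130 22 h [77. 85. 94.] s -6.0
top dz -110 19 h [64. 72. 79.] s -5.0
top dz -90 18 h [55. 59. 66.] s -5.0
top dz -70 35 h [42. 48. 53.] s -8.0
top dz -50 16 h [37. 43. 47.] s -9.0
[[-0.016  0.314  0.949]
 [-0.007  0.949 -0.314]
 [-1.    -0.012 -0.013]] [-0.38436069  0.14402758 -2.20475191]
```

Request:
{"fn": "step_arm", "kwargs": {"targets": [[[0.01, 0, 0, 0], [0.02, 0, -0.008, 0], [0.031, 0, -0.022, 0], [0.041, 0, -0.034, 0], [0.052, 0, -0.045, 0]]]}}

```text
time: 7.42
tool_pos: [467.1, 518.2, 150.5]
tcp_rot: [-2.425, 1.557, -2.744]
contact_force: [0.9, -0.6, -0.3]
grip_width: 23.7
```

```bash
python3 m.py | grep -v wrist
```

```text
[467.1 518.2 150.5] [ 0.87 -0.57 -0.29] [-0.034 -0.608  0.058] 23.6653963493569
scene dz -50 8 h [61. 63. 67.] s 7.0
scene dz -30 5 h [48. 51. 55.] s 7.0
scene dz -10 36 h [-14. -10.  16.] s -8.0
scene dz 10 159 h [-28. -12.   4.] s 1.0
scene dz 30 23 h [-35.  -9.   8.] s 16.0
scene dz 50 16 h [-36. -35.  -7.] s -5.0
top dz -130 19 h [134. 142. 151.] s -6.0
top dz -110 32 h [110. 123. 135.] s -6.0
top dz -90 33 h [ 86.  98. 109.] s -6.0
top dz -70 33 h [49. 75. 86.] s -5.0
top dz -50 79 h [36. 55. 64.] s -9.0
top dz -30 51 h [34. 41. 49.] s -5.0
top dz 50 3 h [31. 31. 33.] s 13.0
```

The pivot works: the rod is now at 42°. Continuing the arc.

Request:
{"fn": "step_arm", "kwargs": {"targets": [[[0.015, 0, -0.012, 0], [0.03, 0, -0.022, 0], [0.045, 0, -0.03, 0], [0.061, 0, -0.038, 0], [0.076, 0, -0.044, 0]]]}}

```text
time: 7.98
tool_pos: [423.9, 531.6, 74.8]
tcp_rot: [-2.423, 1.555, -2.74]
contact_force: [-0.1, 0.5, 0.4]
grip_width: 23.6
```

Request:
{"fn": "step_arm", "kwargs": {"targets": [[[0.012, 0, -0.003, 0], [0.023, 0, -0.006, 0], [0.033, 0, -0.008, 0], [0.041, 0, -0.01, 0], [0.041, 0, -0.01, 0]]]}}

```text
time: 8.4
tool_pos: [413.8, 533.8, 32.2]
tcp_rot: [-2.357, 1.554, -2.675]
contact_force: [-0.3, -0.2, -1.5]
grip_width: 23.7
```

```bash
python3 m.py | grep -v wrist
```

```text
[413.8 533.8  32.2] [-0.26 -0.2  -1.49] [ 0.01  -0.41   0.157] 23.680458407624506
scene dz -10 50 h [-38. -22.  -8.] s -2.0
scene dz 10 145 h [-31. -10.  16.] s 4.0
scene dz 30 9 h [-10.  -1.   5.] s 16.0
scene dz 50 13 h [-36. -34.  -4.] s -2.0
top dz -10 133 h [ 38.  66. 116.] s -4.0
top dz 10 47 h [34. 49. 78.] s -4.0
top dz 50 3 h [32. 34. 34.] s 13.0
```

Request:
{"fn": "step_arm", "kwargs": {"targets": [[[0.003, 0, 0, 0], [0.006, 0, 0, 0], [0.006, 0, 0, 0], [0, 0, 0, 0], [-0.01, 0, 0, 0]]]}}

```text
time: 8.97
tool_pos: [413.4, 533.7, 43.2]
tcp_rot: [-2.383, 1.552, -2.702]
contact_force: [-0.5, -0.3, -2.6]
grip_width: 23.6
```

Request:
{"fn": "step_arm", "kwargs": {"targets": [[[-0.015, 0, 0.005, 0], [-0.035, 0, 0.015, 0], [-0.06, 0, 0.025, 0], [-0.085, 0, 0.035, 0], [-0.1, 0, 0.045, 0]]]}}

```text
time: 9.38
tool_pos: [458.9, 520.9, 146.8]
tcp_rot: [-2.48, 1.556, -2.799]
contact_force: [1.2, 0.8, -1.7]
grip_width: 23.6
```

Request:
{"fn": "step_arm", "kwargs": {"targets": [[[-0.015, 0, 0.005, 0], [-0.035, 0, 0.01, 0], [-0.055, 0, 0.01, 0], [-0.065, 0, 0.01, 0], [-0.065, 0, 0.01, 0]]]}}

```text
time: 9.8
tool_pos: [470.1, 518.8, 215.6]
tcp_rot: [-2.723, 1.561, -3.042]
contact_force: [0.4, 0.3, -1.0]
grip_width: 23.8
```

```bash
cat > f.py <<'E'
from h import *
x,R,o=tool(); print(o['time'],x.round(1),o['contact_force'].round(2),o['moment'].round(3),o['grip_width'])
c=cam('top'); save(c,'t6.png'); P=cloud(c); q=P-x; h=q[...,0]*.95-q[...,1]*.31; s=q[...,0]*.31+q[...,1]*.95
m=(P[...,2]>50)&(abs(s)<22)&(h>35)&(h<260)&(q[...,2]<45); 
a,b=np.polyfit(h[m],q[...,2][m],1); r=m&(h>95)
print(m.sum(),"tilt deg",np.degrees(np.arctan(np.polyfit(h[r],q[...,2][r],1)[0])),"hmax",h[m].max(),"tip z",P[...,2][r&(h>h[m].max()-20)].mean())
k=m&(abs(h-78)<12); print("collar",np.nanmedian(P[k],0))
E
python3 f.py
```

```text
9.8 [470.1 518.8 215.6] [ 0.38  0.32 -1.01] [0.063 0.185 0.054] 23.783557059367737
444 tilt deg -5.471478156471496 hmax 219.9273620353836 tip z 192.17476220574713
collar [540.97793283 490.15872761 210.47273991]
```

Tilt is 5.5°, with the collar at about (541, 490, 210). I'll let it settle for two calls, recheck for creep, and look once more at the whole scene.

Request:
{"fn": "step_arm", "kwargs": {"targets": [[[0, 0, 0, 0], [0, 0, 0, 0], [0, 0, 0, 0], [0, 0, 0, 0], [0, 0, 0, 0]]]}}

```text
time: 10.27
tool_pos: [469.2, 518.3, 212.4]
tcp_rot: [-2.532, 1.557, -2.85]
contact_force: [0.2, 0.7, -3.0]
grip_width: 23.7
```

Request:
{"fn": "step_arm", "kwargs": {"targets": [[[0, 0, 0, 0], [0, 0, 0, 0], [0, 0, 0, 0], [0, 0, 0, 0], [0, 0, 0, 0]]]}}

```text
time: 10.68
tool_pos: [469.3, 518.3, 212.4]
tcp_rot: [-2.529, 1.557, -2.847]
contact_force: [0.1, 0.2, -2.5]
grip_width: 23.5
```

```bash
python3 f.py
python3 - <<'E'
from h import *
import pickle
a=cloud(pickle.load(open("top.pkl","rb"))); c=cam("top"); b=cloud(c)
for n,(u,v) in dict(lemon=(228,240),garlic=(287,242),ka=(368,212),kb=(379,215),block=(360,175),mug=(347,290)).items():
    print(n,a[v-1:v+2,u-1:u+2].mean((0,1)).round(),b[v-1:v+2,u-1:u+2].mean((0,1)).round())
E
```

```text
10.6833 [469.3 518.3 212.4] [ 0.12  0.18 -2.45] [0.078 0.198 0.002] 23.544095493330627
446 tilt deg -5.384637363170276 hmax 219.15648462272262 tip z 188.94416866303175
collar [539.91710973 489.6708783  208.48898223]
lemon [465. 260.  76.] [nan nan nan]
garlic [462. 103.  64.] [462. 103.  64.]
ka [528. -88. 185.] [528. -88. 186.]
kb [ 522. -117.  178.] [ 523. -118.  177.]
block [641. -90.  96.] [641. -90.  95.]
mug [335. -60.  50.] [335. -60.  50.]
```

View pics/t6.png

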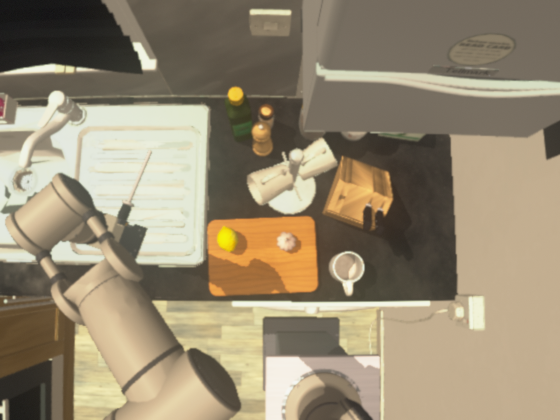

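The steel is held level over the drainer, from (128,210) to (150,152), and the block, knives, food and mug look unmoved. The lemon is still at (228,240); its depth reading was just a dropout. Tilt isn't creeping, so I'm handing in.

```bash
python3 -c "
from h import *
print(bot.close_job())"
```

```text
the job is handed in; nothing more can be done
None
```

The honing steel is out of the block and held level by its handle above the draining board. I handed the job in at about 11 s, and no verdict was reported.

I gripped it a little behind the grip point and drew it out along its own axis. I then carried it on the robot's side of the mug tree. The moves cannot tilt the tool, so I levelled the steel by resting its tip on the draining board and pivoting it in the jaws, then lifted it.

**Final checks**
- **Level:** the tip points 5.4° down. It did not creep over 0.9 s (5.5° before, 5.4° after).
- **Position:** the collar is at about (540, 490, 208) mm and the tip is about 19 cm up.
- **Grip:** the jaws are stopped on the handle at 23.5 mm, carrying about 2.5 N. I estimate the grip is 15–20 mm from the grip point.
- **Other objects:** the block, both knives, the garlic and the mug match their first depth readings within about 1 mm. I checked the chopping board by eye only, and it looks unmoved.

One check failed: the lemon's last depth reading dropped out. In the final picture it is at the same pixel as at the start.

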